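Clamp the upright and hold the gusset plate home in the tack jig

ROBOT

A 6-joint arm with a two-finger parallel gripper is mounted at the origin on the work surface. World frame = base frame: x ahead of the robot, y to its left, z up, the work surface at z = 0. Lengths are in m, angles in rad, forces in N, time in s.
With the tool pointing down it reaches from about 0.275 to 0.85 m from the base axis. Payload 5.2 kg.
Tool frame: the origin (TCP) lies at the very end of the fingers, on their centre line; the grasp point (between the pads) lies ctrl.hold_point_z behind it (ctrl.hold_point_z is the distance from the TCP to the grasp point, in m); z points along the fingers, y is the line along which they close (so a half turn about z gives the same grasp; the last joint's range is limited). The gripper opens to 85 mm and grips with 20 to 120 N. Pads are 22 mm wide; open, the fingers measure 114 mm over their backs; the gripper's body (76 mm by 85 mm) begins 54 mm behind the grasp point. The pads swing forward as they close: fully open they stand 13 mm farther back than shut.
Start: joints at [1.058, 0.259, 1.535, -0, 1.348, -0.203], TCP at [0.168, 0.524, 0.195] pointing down, gripper open.
Joint ranges: [-3.14, 3.14], [-0.91, 2.08], [0.19, 2.58], [-1.22, 4.36], [0.22, 2.71], [-3.12, 3.12]. Speed limits (rad/s): [2.57, 2.57, 3.14, 3.14, 3.14, 3.14].

INTERFACE

Orientations are given as a rotation vector (axis times angle).
In Python, from rig import ctrl gives the robot as it stands.
- The arm moves only by the tool play_rows, never from a script. Its argument "rows" is a list of rows, each a list of 2 entries, a list of its own where there are three numbers: the shift along the tool's x, y, z in units of 30 mm (1.0 is 30 mm), then the turn, a rotation vector about the tool's x, y, z in units of 6 degrees (1.0 is 6 degrees). In form: [[[tx, ty, tz], [wx, wy, wz]], ...]. A call has 1 to 20 rows; each row shifts and turns the commanded pose from where the row before left it, along the tool's axes as they then stand; what a row does not reach is not made up. A row lasts 1/12 s, in which the tool goes at most 41.7 mm and 7.16 degrees, less where a joint would pass 70% of its speed; a pose out of reach is approached as far as the arm can. A call is refused whole if a number of a shift passes 1 or a number of a turn 1, either way. A call with a gripper value outside its range is refused whole. "jaw" is the opening, from 0 (shut) to 1 (fully open), set as the call begins (left out, the last holds). The fingers move at their own pace and stop on an object; "force" is the grip in N (left out, the last holds). Time passes only in rows, so rows that do not move let the fingers close. It gives the time, the measured TCP pose, the force, the opening and the grip force at its end, in the units of the state.
- ctrl.state(): the state, without advancing time (a new reading comes with each control period).
- ctrl.snapshot(name): name is "scene" or "top" or "wrist"; returns (picture, depth): 420x560x3 uint8, red, green, blue; 420x560 float32, m along the optical axis (not along the pixel's ray), 0 where there is no reading.
- ctrl.get_calibration(name): a dict with "intrinsics" (3x3 intrinsics, pixels), "distortion" ([k1, k2, p1, p2, k3] as OpenCV has them; the pictures are not rectified), "cam_to_world" (4x4, takes a point from camera to world coordinates). Camera axes: x right, y down, z forward; pixel columns grow to the right and rows downward; lengths in m; the calibration is good to about 2 mm. A picture is of the moment at which its call begins: read the wrist's pose just before it. get_calibration takes no time and is no camera call; for the wrist camera it gives the pose at the moment of the call.
- ctrl.finish_job(): hands the job in; it is judged then, once.
Trained networks look in the newest picture that a camera, given by its name, has taken for a name from the list of things; names that differ only in an ending like _2 or _b are one class to them, and where a whole thing is asked for, a point or a joint stands for the part that bears it (a point fixed in the world has none). Each returns a list of dicts, best first, with "p" (0 to 1); they miss things now and then, are a little off and sometimes report something else, mostly with a low value. They report only what shows in the picture. A call takes as long as a camera call. They do not tell look-alikes from the thing itself.
- ctrl.outline_of(target, camera): "mask" (420x560 bool, what is visible of it) and "extent" ([left, top, width, height] in pixels, round what is visible of it).
The state is a dict: "time_s": time; "q": joint angles; "qvel": joint speeds; "joint_torque": joint torques, N m; "ee_pos": TCP position; "orientation": TCP orientation; "contact_force": force on the tool from outside, world axes, zero at the start; "wrist_torque": the same for the moment, N m; "opening": finger opening in m; "grasp_force": force on a finger pad.
Only numpy, scipy, OpenCV 4.12 (cv2) and the standard library are available. Lean on these libraries where they do the work, as an engineer would, in place of code of your own. Each camera call takes 0.05 s, during which the arm holds its last target. There are 200 camera calls.

TASK

Get the joint ready for tack welding: take the spring clamp from its parking bar and clip it over the jig's fence and the steel plate standing against it, near the end away from the pocket, and let go of it. Then take the 85 mm tall plate out of the timber rack, slip it down behind the jig's lip and push it fully home against the sprung foot. Finish while still holding it upright and pressed home, with the clamp still gripping and everything else left where it was.

Things in the scene. Friction and masses are not known exactly. Their poses are not given: they have to be found in the camera images.
- clamp: Steel spring clamp, black grips, jaws down, handles up, 112 mm tall, 24 wide (y), 0.13 kg; parked astride the parking bar. Origin: bottom of the fixed jaw, on its inner gripping face, mid width; z up, x from fixed jaw to swinging jaw. Fixed jaw x -6 to 0 mm; jaws 40 mm deep, solid above. Fixed handle: upright flat, outer face x -16, z 58 to 112.
- clamp_grip (a point): Where to squeeze the clamp's handles, along its x, from above: clamp x -2.8, y 0, z 95 mm, midway between the handles when fully squeezed. The swinging handle's grip bar (12 mm round, along y) has its outer side at clamp x +25 parked, +10 squeezed: 41 mm over the handles parked, 26 squeezed. Axes as the clamp's.
- clamp_jaw (a joint): Angle of the clamp's swinging half (pivot at clamp x 6, z 50 mm), rad: 0 jaws shut (1 mm apart), 0.18 on something 8 mm thick, 0.5 fully squeezed, the jaws then 20 mm apart (clamp x 0 to 20). A spring closes it: about 12 N on the handles when fully squeezed; let go, the jaws bite with about 9 N.
- park: Parking bar: dark steel flat bar standing on edge on a foot plate 80 x 90 x 10 mm, fixed. Bar 8 mm thick (x), 70 mm long (y), its top 70 mm above the bench. Origin: on the bench under the middle of the bar. The clamp's x axis is parallel to this x; the bar's top reaches 28 mm up between the jaws.
- jig: Steel tack-welding jig, fixed, dark fence and pocket on a bright base plate 160 (x) x 210 (y) x 10 mm. Origin: centre of its underside, on the bench, z up. Fence: upright wall 4 mm thick on the side nearest the robot, x -55 to -51, y +-100 mm, top at z 70 mm. The pocket for the plate stands in front of the fence (+x side), towards the -y end.
- lip (a point): Top of the jig's low lip, mid length: jig x -9.4, y -67, z 32 mm. The pocket is a slot 9 mm wide (y), open above, between this lip (-y side; a flared edge on it to z 39) and a taller guide (+y side, top z 42, flare to 49). Its ends are an end stop at jig x +21 (flare to z 38) and the upright plate: 68 mm long. Flares lead in about 6 mm.
- pocket (a point): Centre of the pocket's floor, on the jig's base plate at jig x -12.8, y -60, z 10 mm; axes as the jig's. The middle of the bottom edge of the plate comes here when home.
- upright: Steel plate 190 (y) x 60 (z) x 4 mm (x), 0.36 kg, loose, standing on the jig's base against the +x side of the fence, its top level with the fence's; fence and plate together are 8 mm thick. Origin: centre of its bottom edge.
- clip_spot (a point): Where the clamp belongs: middle of the top edge of fence and upright plate together (z 70 mm), jig x -50.9, y +60, the end away from the pocket; axes as the jig's. Fixed jaw behind the fence (-x), swinging jaw on the upright plate; up to 25 mm off along y is fine; jaws should reach 15 to 40 mm below the edge (28 is good).
- plate: Plain steel plate 60 (x) x 6 (y) x 85 mm tall (z), about 0.24 kg, standing loose in a slot of the timber rack. Origin: centre of its bottom edge; z up. Told from the other plate in the rack by being taller and narrower. Take it by its top edge across the 6 mm thickness.
- foot (a joint): Sprung brass foot in the middle of the pocket's floor, m: 0 standing 8 mm proud of the floor, 0.008 pressed level with it. It starts to give at about 3 N and needs about 9 N when level; it lifts the plate up again when let go. About 12 to 20 N of push seats the plate on the floor.
- rack: Light timber block 100 (x) x 150 (y) x 35 mm, fixed, with two sawn slots along x at y +-45 mm, 9 mm wide, 25 mm deep (floor 10 mm above the bench). Origin: centre of its underside.
- offcut: Bystander: steel offcut 90 x 6 x 50 mm tall in the rack's other slot; leave it.
- tin: Bystander: metal can 72 mm across, 110 mm tall; leave it.
- hammer: Bystander: hammer lying on the bench, 240 mm; leave it.
- brush: Bystander: brush lying on the bench, 200 mm; leave it.
Mind the look-alikes: they are no part of the job. What is meant by the clamp is not pink, and is the smaller of those in its own colour.

How it is judged:
By the outcome, as a careful person would: the job done as asked, in the order asked, and still so for the second after the job is handed in, while the arm keeps its last pose, push and grip.
It also fails if it takes over 54 s, if anything falls off the work surface, if the arm or the gripper's body presses on something with over 40 N, if the wrist force passes 120 N, or if a joint passes its speed limit or range.

## Working session

There is one attempt and no reset: what is moved stays moved. The work goes in short steps, Python scripts to look and compute and a tool call to move; the robot and the scene stay as the last step left them, time stands still between calls to the robot, and variables do not carry over. Pictures are saved under pics/ and viewed, at most 10 in all, crops included, and the job is handed in when it is done.

Besides the shell and the picture viewer there is one more tool, called after "Request:" by a JSON object that holds its "fn" and its "kwargs", one argument or row to a line. play_rows: Moves the arm, as the interface text tells. Its arguments: {"type":"object","properties":{"rows":{"type":"array","items":{"type":"array"}},"jaw":{"type":"number"},"force":{"type":"number"}},"required":["rows"]}

```bash
ls; mkdir -p pics; cat > h.py <<'E'
import numpy as np, cv2
from rig import ctrl
from scipy.spatial.transform import Rotation as R
def cloud(name,depth,cal=None):
    c=cal or ctrl.get_calibration(name); K=np.array(c["intrinsics"]);D=np.array(c["distortion"]);T=np.array(c["cam_to_world"])
    h,w=depth.shape; u,v=np.meshgrid(np.arange(w),np.arange(h))
    p=cv2.undistortPoints(np.stack([u,v],-1).reshape(-1,1,2).astype(np.float64),K,D).reshape(h,w,2)
    P=np.concatenate([p*depth[...,None],depth[...,None]],-1)
    W=P@T[:3,:3].T+T[:3,3]; W[depth==0]=np.nan
    return W
def save(n,im): cv2.imwrite(f"pics/{n}.png",cv2.cvtColor(im,cv2.COLOR_RGB2BGR))
E
python3 - <<'E'
from h import *
print(ctrl.hold_point_z, ctrl.state())
out=[]
for n in ["top","scene"]:
    im,d=ctrl.snapshot(n); W=cloud(n,d); np.savez(f"{n}.npz",im=im,W=W); out.append(im)
    print(n,np.round(np.array(ctrl.get_calibration(n)["cam_to_world"])[:3,3],3))
    for t in ["clamp","park","jig","upright","plate","rack","offcut","tin","hammer","brush"]:
        for r in ctrl.outline_of(t,n)[:4]:
            if r["p"]<.3: continue
            m=r["mask"]; P=W[m]; print(t,round(r["p"],2),np.round(r["extent"]),np.round(np.nanmedian(P,0),3),"lo",np.round(np.nanpercentile(P,2,axis=0),3),"hi",np.round(np.nanpercentile(P,98,axis=0),3))
v=np.vstack(out); save("a_top",out[0]); save("a_scene",out[1])
E
```

```text
pics
0.0187 {'time_s': 0.0, 'q': array([ 1.05818034e+00,  2.59355837e-01,  1.53608952e+00,  9.23560722e-06,
        1.34800112e+00, -2.02752978e-01]), 'qvel': array([ 1.97814106e-03, -6.90815841e-04, -2.64792261e-03, -7.23554970e-05,
       -9.61777319e-04, -3.05360204e-04]), 'joint_torque': array([ 3.89913748e-04, -4.46040201e+01, -2.90564632e+01, -2.70776045e-04,
        1.18457727e-02,  2.98635689e-05]), 'ee_pos': array([0.16736218, 0.52329325, 0.19456527]), 'orientation': array([-4.84688312e-01, -3.10331172e+00,  2.72215401e-03]), 'contact_force': array([-0.79619638, -0.1917209 ,  0.82516994]), 'wrist_torque': array([0.01219698, 0.03324279, 0.08758535]), 'grasp_force': 0.0, 'opening': 0.08545794431883745}
top [0.359 0.021 1.461]
clamp 0.87 [395. 255.  52.  31.] [ 0.374 -0.376  0.029] lo [ 0.355 -0.45   0.001] hi [ 0.43  -0.314  0.038]
clamp 0.55 [336. 273.  33.  21.] [ 0.339 -0.191  0.023] lo [ 0.32  -0.236  0.006] hi [ 0.365 -0.144  0.03 ]
park 0.97 [342. 210.  32.  30.] [ 0.511 -0.209  0.011] lo [ 0.471 -0.25   0.005] hi [ 0.557 -0.174  0.073]
jig 0.71 [185. 189.  78.  59.] [0.
[... 1673 characters left out ...]
  16.  30.] [ 0.513 -0.07   0.069] lo [ 0.483 -0.08   0.033] hi [ 0.54  -0.063  0.098]
rack 0.86 [230. 186.  65.  52.] [ 0.532 -0.018  0.035] lo [ 0.462 -0.102  0.002] hi [0.574 0.053 0.04 ]
offcut 0.64 [263. 197.  26.  30.] [0.525 0.019 0.053] lo [0.481 0.009 0.031] hi [0.563 0.03  0.063]
tin 0.67 [215. 259.  31.  42.] [0.765 0.012 0.102] lo [ 0.718 -0.027 -0.001] hi [0.787 0.039 0.113]
hammer 0.59 [100. 199.  86.  58.] [ 0.686 -0.279  0.023] lo [ 0.598 -0.35   0.002] hi [ 0.808 -0.204  0.03 ]
brush 0.77 [398. 168.  47.  59.] [0.315 0.378 0.018] lo [0.236 0.285 0.003] hi [0.366 0.438 0.024]
brush 0.65 [215. 258.  30.  41.] [0.766 0.012 0.106] lo [ 0.724 -0.025  0.013] hi [0.787 0.039 0.113]
```

```bash
python3 - <<'E'
from h import *
t=np.load("top.npz")["im"]; s=np.load("scene.npz")["im"]
a=cv2.resize(t[110:310,170:470],(800,533),interpolation=cv2.INTER_CUBIC); save("b_top",a)
a=cv2.resize(s[110:310,80:480],(800,400),interpolation=cv2.INTER_CUBIC); save("b_scene",a)
E
```

```text
(no output)
```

View pics/b_top.png

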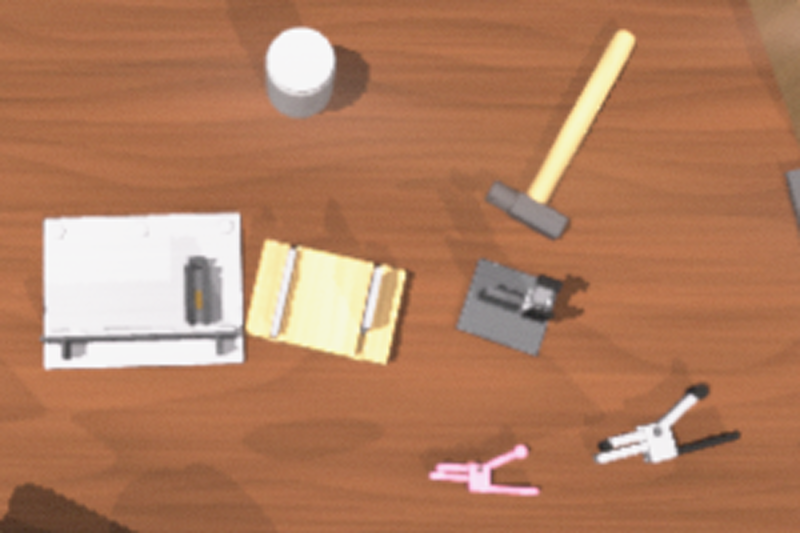

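View pics/b_scene.png

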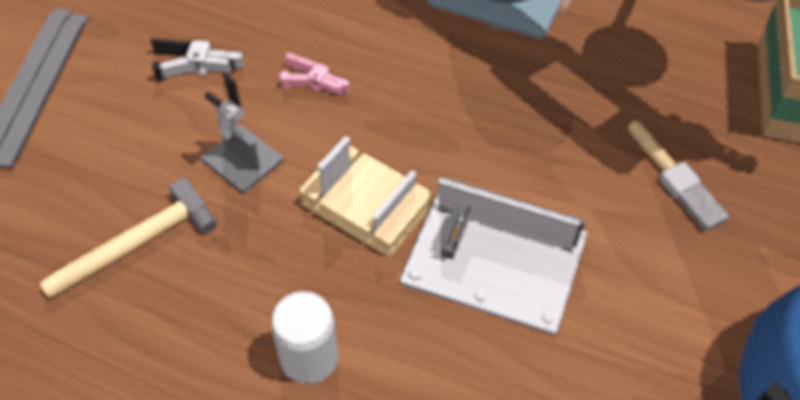

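Clamps in the top crop: pink, lying at (485,470); large steel, lying at (660,440); small steel, astride the bar at (540,295). The parked one fits: it is not pink, it is the smaller of the steel pair, and it sits on the bar. The fixed handle faces -x. Next I work out the yaws and confirm with a crop.

```bash
cat >> h.py <<'E'
def rect(P):
    (c,s,a)=cv2.minAreaRect(P[:,:2].astype(np.float32)*1000); return np.round(c,1),np.round(s,1),round(a,2)
def tool():
    s=ctrl.state(); return np.array(s["ee_pos"]),R.from_rotvec(s["orientation"]).as_matrix()
def go(pos,yaw):
    "print shift (tool axes, units) and z-turn units to reach TCP pos, tool down, tool x axis at world yaw"
    p,M=tool(); 
    x=np.array([np.cos(yaw),np.sin(yaw),0]); z=np.array([0,0,-1]); T=np.stack([x,np.cross(z,x),z],1)
    print("shift units now-axes",np.round(M.T@(np.array(pos)-p)/.03,2),"turn units",np.round(R.from_matrix(M.T@T).as_rotvec(degrees=True)/6,2))
E
python3 - <<'E'
from h import *
p,M=tool(); print(np.round(M,3))
c=ctrl.get_calibration("wrist"); T=np.array(c["cam_to_world"]); print("cam in tool",np.round(M.T@(T[:3,3]-p),3)); print(np.round(M.T@T[:3,:3],2), np.round(c["intrinsics"],0))
W=np.load("top.npz")["W"]; X,Y,Z=W[...,0],W[...,1],W[...,2]
def sel(x0,x1,y0,y1,z0,z1): 
    m=(X>x0)&(X<x1)&(Y>y0)&(Y<y1)&(Z>z0)&(Z<z1); return W[m]
print("parkplate",rect(sel(.44,.6,-.28,-.14,.006,.02)))
print("parkbar",rect(sel(.44,.6,-.225,-.14,.06,.078)))
print("clamp top",[ (z,rect(sel(.44,.6,-.29,-.17,z,z+.02))) for z in (.08,.1,.12,.14)])
print("rack",rect(sel(.43,.6,-.13,.07,.03,.038)))
print("plate",rect(sel(.43,.6,-.1,-.04,.08,.105)))
print("jig",rect(sel(.42,.64,.056,.29,.006,.016)))
print("fence",rect(sel(.45,.52,.05,.29,.06,.078)))
print("pocket",rect(sel(.5,.6,.05,.15,.025,.055)))
a=np.load("top.npz")["im"][195:300,325:465]; b=np.load("scene.npz")["im"][120:215,150:277]
save("c",np.vstack([cv2.resize(a,(400,300),interpolation=2),cv2.resize(b,(400,300),interpolation=2)]))
E
```

```text
[[-0.952  0.305  0.   ]
 [ 0.305  0.952 -0.   ]
 [-0.    -0.    -1.   ]]
cam in tool [ 0.082 -0.    -0.18 ]
[[ 0.   -0.95 -0.32]
 [ 1.    0.    0.  ]
 [ 0.   -0.32  0.95]] [[377.   0. 282.]
 [  0. 377. 205.]
 [  0.   0.   1.]]
parkplate (array([ 520.2, -210.2]), array([139.2, 158. ]), 88.61)
parkbar (array([ 518.4, -206.5]), array([38.6,  9.4]), 64.91)
clamp top [(0.08, (array([ 503.8, -229.1]), array([21.5, 26.6]), 75.82)), (0.1, (array([ 505. , -231.6]), array([24. , 30.1]), 71.17)), (0.12, (array([ 510.5, -232. ]), array([22.7, 41.1]), 74.74)), (0.14, (array([ 509.8, -233. ]), array([24.4, 40.2]), 70.15))]
rack (array([514.7, -25.2]), array([149.7, 100.6]), 78.25)
plate (array([512.8, -70.7]), array([ 6.1, 58.5]), 78.25)
jig (array([530.3, 173.2]), array([233.2, 218.4]), 89.88)
fence (array([475.7, 167. ]), array([  9.1, 198.5]), 2.63)
pocket (array([531.3,  86.3]), array([60.7, 71.9]), 1.53)
```

View pics/c.png

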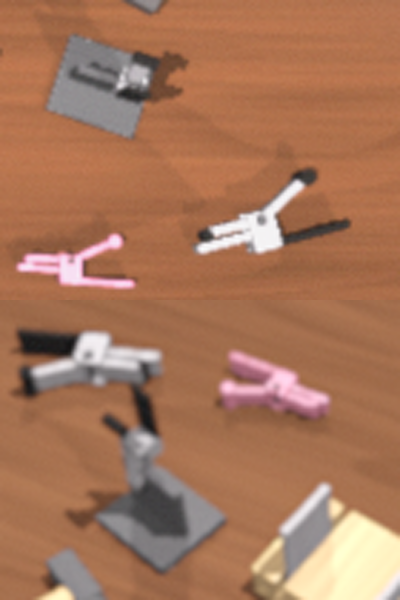

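The second crop confirms it: the small steel clamp stands on the bar, with its upright fixed handle facing -x. I'll move over the jig first to get a close measurement on the way.

Request:
{"fn": "play_rows", "kwargs": {
  "rows": [
    [[0,0,0],[0,0,1]],
    [[0,0,0],[0,0,1]],
    [[0,0,0],[0,0,1]],
    [[0,0,0],[0,0,1]],
    [[0,0,0],[0,0,1]],
    [[0,0,0],[0,0,1]],
    [[0,0,0],[0,0,1]],
    [[0,0,0],[0,0,1]],
    [[0,0,0],[0,0,1]],
    [[0,0,0],[0,0,1]],
    [[0,0,0],[0,0,1]],
    [[0,0,0],[0,0,1]],
    [[0,0,0],[0,0,1]],
    [[0,0,0],[0,0,1]],
    [[0,0,0],[0,0,0.8]]
  ]
}}

```text
time_s: 2.35
ee_pos: [0.1677, 0.5239, 0.1954]
orientation: [-2.523, -1.872, -0.0]
contact_force: [0.3, -0.0, -0.2]
opening: 0.0854
grasp_force: 0.0
```

Request:
{"fn": "play_rows", "kwargs": {
  "rows": [
    [[-0.73,0.95,-0.3],[0,0,0]],
    [[-0.73,0.95,-0.3],[0,0,0]],
    [[-0.73,0.95,-0.3],[0,0,0]],
    [[-0.73,0.95,-0.3],[0,0,0]],
    [[-0.73,0.95,-0.3],[0,0,0]],
    [[-0.73,0.95,-0.3],[0,0,0]],
    [[-0.73,0.95,-0.3],[0,0,0]],
    [[-0.73,0.95,-0.3],[0,0,0]],
    [[-0.73,0.95,-0.3],[0,0,0]],
    [[-0.73,0.95,-0.3],[0,0,0]],
    [[-0.73,0.95,-0.3],[0,0,0]],
    [[-0.73,0.95,-0.3],[0,0,0]],
    [[0,0,0],[0,0,0]],
    [[0,0,0],[0,0,0]]
  ]
}}

```text
time_s: 3.52
ee_pos: [0.4218, 0.173, 0.3037]
orientation: [2.522, 1.873, 0.001]
contact_force: [-0.9, 0.8, -0.4]
opening: 0.0857
grasp_force: 0.0
```

```bash
python3 - <<'E'
from h import *
print(tool())
c=ctrl.get_calibration("wrist"); im,d=ctrl.snapshot("wrist"); W=cloud("wrist",d,c); np.savez("w1.npz",im=im,W=W); save("w1",im)
go((.503,-.231,.25),np.radians(73))
X,Y,Z=W[...,0],W[...,1],W[...,2]
def sel(x0,x1,y0,y1,z0,z1): 
    m=(X>x0)&(X<x1)&(Y>y0)&(Y<y1)&(Z>z0)&(Z<z1); return W[m]
for n,b in dict(fence=(.45,.52,.05,.29,.066,.078),lowfence=(.45,.52,.05,.29,.03,.06),pocket=(.5,.6,.05,.15,.034,.055),base=(.42,.64,.056,.29,.006,.014),foot=(.5,.58,.07,.14,.015,.022)).items():
    P=sel(*b); print(n,len(P),rect(P),np.round(np.median(P,0),4))
E
```

```text
(array([0.42180517, 0.1729948 , 0.30365883]), array([[ 2.88930528e-01,  9.57349868e-01,  6.16276156e-04],
       [ 9.57350023e-01, -2.88930649e-01,  1.14983281e-04],
       [ 2.88140298e-04,  5.56769812e-04, -9.99999803e-01]]))
shift units now-axes [-12.15   6.5    1.77] turn units [-0.01 -0.    0.05]
fence 1361 (array([473.6, 166. ]), array([  8.4, 198.9]), 2.61) [0.4733 0.1749 0.0717]
lowfence 1012 (array([485.9, 157.4]), array([ 65.6, 216.6]), 2.01) [0.4906 0.1012 0.0414]
pocket 756 (array([529.5,  86.2]), array([58.9, 71.9]), 0.39) [0.5281 0.1027 0.0404]
base 18407 (array([524.6, 165.5]), array([160.7, 215.3]), 2.84) [0.5328 0.1867 0.0117]
foot 120 (array([527.1, 109.8]), array([53.5, 15.3]), 2.77) [0.5274 0.116  0.0187]
```

View pics/w1.png

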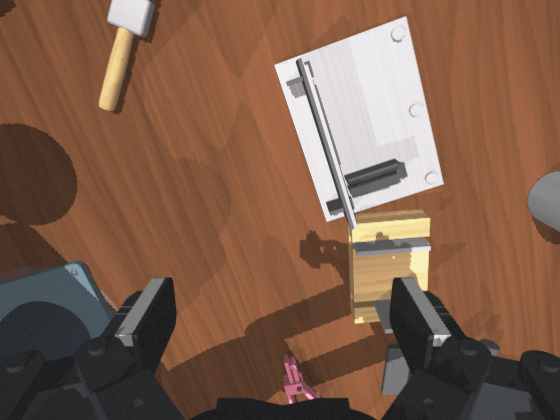

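The picture shows the jig at (350,130), with the fence along its left side, the pocket at (370,178) and the rack at (390,265). The jig's yaw is about 2.6°. Now to the clamp.

Request:
{"fn": "play_rows", "kwargs": {
  "rows": [
    [[-0.93,0.5,0.14],[0,0,0]],
    [[-0.93,0.5,0.14],[0,0,0]],
    [[-0.93,0.5,0.14],[0,0,0]],
    [[-0.93,0.5,0.14],[0,0,0]],
    [[-0.93,0.5,0.14],[0,0,0]],
    [[-0.93,0.5,0.14],[0,0,0]],
    [[-0.93,0.5,0.14],[0,0,0]],
    [[-0.93,0.5,0.14],[0,0,0]],
    [[-0.93,0.5,0.14],[0,0,0]],
    [[-0.93,0.5,0.14],[0,0,0]],
    [[-0.93,0.5,0.14],[0,0,0]],
    [[-0.93,0.5,0.14],[0,0,0]],
    [[-0.93,0.5,0.14],[0,0,0]],
    [[0,0,0],[0,0,0]],
    [[0,0,0],[0,0,0]]
  ]
}}

```text
time_s: 4.82
ee_pos: [0.5042, -0.2281, 0.2475]
orientation: [-2.516, -1.877, 0.001]
contact_force: [0.9, -0.5, 0.3]
opening: 0.0854
grasp_force: 0.0
```

```bash
python3 - <<'E'
from h import *
print(tool()[0])
c=ctrl.get_calibration("wrist"); im,d=ctrl.snapshot("wrist"); W=cloud("wrist",d,c); np.savez("w2.npz",im=im,W=W); save("w2",im)
X,Y,Z=W[...,0],W[...,1],W[...,2]
def sel(x0,x1,y0,y1,z0,z1): 
    m=(X>x0)&(X<x1)&(Y>y0)&(Y<y1)&(Z>z0)&(Z<z1); return W[m]
for n,b in dict(parkbar=(.47,.57,-.25,-.15,.064,.078),foot=(.44,.6,-.28,-.14,.006,.014),handles=(.46,.56,-.27,-.19,.125,.16),fixtop=(.46,.56,-.27,-.19,.148,.16),mid=(.46,.56,-.27,-.19,.118,.135)).items():
    P=sel(*b); print(n,len(P),rect(P),np.round(np.median(P,0),4),np.round(np.max(P,0),4))
E
```

```text
[ 0.5042385  -0.22809399  0.2475189 ]
parkbar 424 (array([ 511.7, -218.1]), array([61.1, 19.2]), 80.66) [ 0.5161 -0.2108  0.0717] [ 0.5259 -0.1885  0.0741]
foot 4450 (array([ 535.6, -230.6]), array([ 89.9, 130.3]), 71.29) [ 0.5185 -0.2136  0.0118] [ 0.6    -0.1681  0.014 ]
handles 806 (array([ 508.1, -236.6]), array([23.9, 41.1]), 70.31) [ 0.5174 -0.2357  0.1441] [ 0.5308 -0.2192  0.1577]
fixtop 244 (array([ 492. , -230.4]), array([23.1,  5.5]), 73.4) [ 0.4922 -0.2294  0.1556] [ 0.4975 -0.2192  0.1577]
mid 145 (array([ 507.3, -234.1]), array([18.6, 37.9]), 70.59) [ 0.5141 -0.2345  0.1249] [ 0.5283 -0.2197  0.1349]
```

View pics/w2.png

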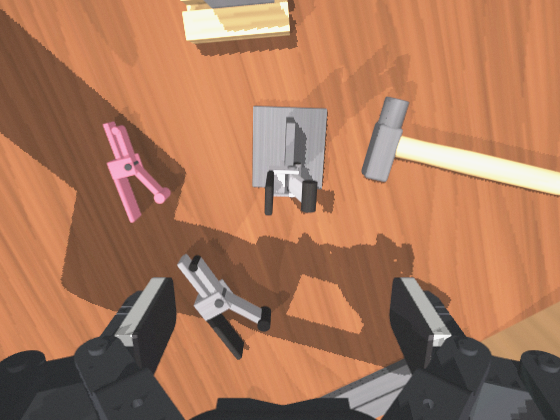

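The parked clamp stands at (290,190), with the fixed handle on the left and the grip bar on the right. Its handle width measures 41 mm, which matches. Descending.

```bash
python3 - <<'E'
from h import *
go((.5081,-.2366,.117),np.radians(71.5))
E
```

```text
shift units now-axes [-0.27  0.22  4.37] turn units [-0.02 -0.01  0.33]
```

Request:
{"fn": "play_rows", "kwargs": {
  "rows": [
    [[-0.27,0.22,0.37],[0,0,0.33]],
    [[0,0,1],[0,0,0]],
    [[0,0,1],[0,0,0]],
    [[0,0,1],[0,0,0]],
    [[0,0,0.5],[0,0,0]],
    [[0,0,0.5],[0,0,0]],
    [[0,0,0],[0,0,0]],
    [[0,0,0],[0,0,0]]
  ]
}}

```text
time_s: 5.53
ee_pos: [0.508, -0.237, 0.117]
orientation: [-2.548, -1.834, 0.001]
contact_force: [-0.5, -1.2, -0.1]
opening: 0.0856
grasp_force: 0.0
```

Request:
{"fn": "play_rows", "kwargs": {
  "rows": [
    [[0,0,0],[0,0,0]],
    [[0,0,0],[0,0,0]],
    [[0,0,0],[0,0,0]],
    [[0,0,0],[0,0,0]],
    [[0,0,0],[0,0,0]]
  ],
  "jaw": 0.56,
  "force": 40
}}

```text
time_s: 5.95
ee_pos: [0.5085, -0.2386, 0.1184]
orientation: [2.549, 1.834, 0.001]
contact_force: [0.6, -0.5, -0.2]
opening: 0.0477
grasp_force: 0.0
```

```bash
python3 - <<'E'
from h import *
go((.5081,-.2366,.117),np.radians(71.5))
c=ctrl.get_calibration("wrist"); im,d=ctrl.snapshot("wrist"); save("w3",im[120:420,120:460])
E
```

```text
shift units now-axes [ 0.06 -0.04  0.05] turn units [ 0.01  0.   -0.01]
```

View pics/w3.png

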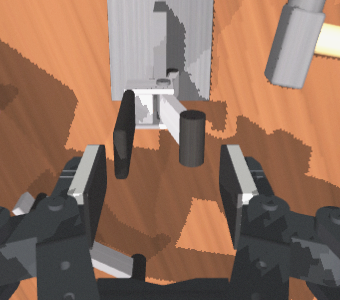

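Request:
{"fn": "play_rows", "kwargs": {
  "rows": [
    [[0,0,0],[0,0,0]],
    [[0,0,0],[0,0,0]],
    [[0,0,0],[0,0,0]]
  ],
  "jaw": 0.5
}}

```text
time_s: 6.25
ee_pos: [0.5082, -0.2384, 0.1177]
orientation: [-2.55, -1.835, -0.0]
contact_force: [0.0, -0.5, 1.0]
opening: 0.0424
grasp_force: 0.0
```

Request:
{"fn": "play_rows", "kwargs": {
  "rows": [
    [[0,-0.03,0],[0,0,0]],
    [[0,-0.03,0],[0,0,0]],
    [[0,-0.03,0],[0,0,0]],
    [[0,0,0],[0,0,0]]
  ],
  "jaw": 0.42
}}

```text
time_s: 6.58
ee_pos: [0.5055, -0.2375, 0.1177]
orientation: [-2.55, -1.835, 0.0]
contact_force: [0.8, -0.3, 0.5]
opening: 0.0359
grasp_force: 0.2
```

Request:
{"fn": "play_rows", "kwargs": {
  "rows": [
    [[0,-0.04,0],[0,0,0]],
    [[0,-0.04,0],[0,0,0]],
    [[0,-0.04,0],[0,0,0]],
    [[0,0,0],[0,0,0]]
  ],
  "jaw": 0.34
}}

```text
time_s: 6.92
ee_pos: [0.502, -0.2362, 0.1176]
orientation: [-2.55, -1.835, 0.0]
contact_force: [-0.5, -0.3, -0.1]
opening: 0.0292
grasp_force: 0.0
```

Request:
{"fn": "play_rows", "kwargs": {
  "rows": [
    [[0,-0.03,0],[0,0,0]],
    [[0,0,0],[0,0,0]],
    [[0,0,0],[0,0,0]],
    [[0,0,0],[0,0,0]]
  ],
  "jaw": 0.2
}}

```text
time_s: 7.25
ee_pos: [0.5012, -0.236, 0.1177]
orientation: [-2.55, -1.835, 0.0]
contact_force: [-2.3, 0.9, 1.2]
opening: 0.0169
grasp_force: 1.1
```

```bash
python3 - <<'E'
from h import *
s=ctrl.state(); print(s["opening"],s["grasp_force"])
c=ctrl.get_calibration("wrist"); im,d=ctrl.snapshot("wrist"); W=cloud("wrist",d,c); np.savez("w4.npz",im=im,W=W); save("w4",cv2.resize(im[100:400,130:430],(600,600)))
E
```

```text
0.016866839662551127 1.0941788887430448
```

View pics/w4.png

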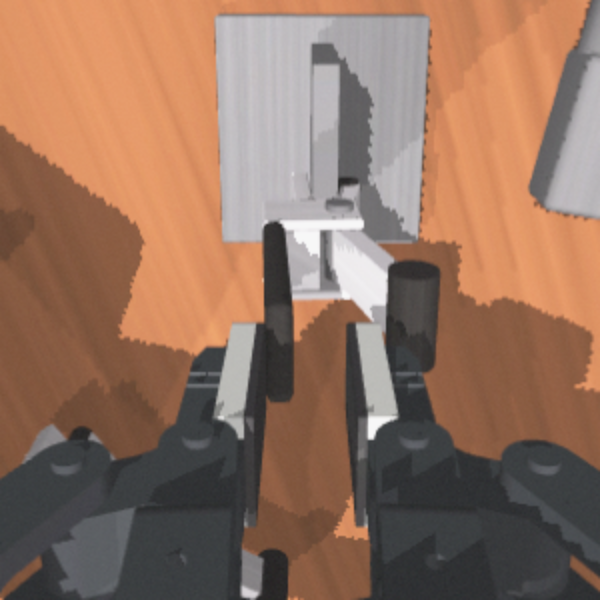

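```bash
python3 - <<'E'
from h import *
W=np.load("w4.npz")["W"]; p,M=tool()
T=(W-p)@M*1000
for u,v in [(280,240),(280,300),(280,350),(280,395),(412,268),(412,320),(412,360),(425,340),(235,330),(245,380),(250,420),(368,330),(380,380),(350,420)]:
    print((u,v),np.round(T[100+v//2,130+u//2],1))
m=(T[...,2]<-15)&(T[...,2]>-45)&(abs(T[...,1])<45)&(abs(T[...,0])<45)
import collections
for y0 in range(-30,36,4):
    k=m&(T[...,1]>=y0)&(T[...,1]<y0+4)
    if k.any(): print(y0,np.round(np.nanpercentile(T[k],[3,97],axis=0)).tolist())
E
```

```text
(280, 240) [13.5 -6.7 -1.7]
(280, 300) [ 13.6  -5.6 -37.1]
(280, 350) [  2.9  -5.6 -39.1]
(280, 395) [ -7.9  -5.7 -38.9]
(412, 268) [ 13.5  24.3 -19.7]
(412, 320) [  3.6  23.9 -26.5]
(412, 360) [  7.2  20.4 -50.7]
(425, 340) [ -2.3  27.1 -25. ]
(235, 330) [ 10.2 -14.7 -44.1]
(245, 380) [ 10.3 -11.2 -63.2]
(250, 420) [  9.6  -9.4 -74.4]
(368, 330) [ 10.9  12.2 -45.4]
(380, 380) [ 10.9  12.8 -64.1]
(350, 420) [ -2.1   8.2 -57. ]
-22 [[6.0, -20.0, -45.0], [7.0, -18.0, -43.0]]
-18 [[6.0, -18.0, -45.0], [11.0, -14.0, -41.0]]
-14 [[10.0, -14.0, -45.0], [12.0, -10.0, -19.0]]
-10 [[-8.0, -9.0, -43.0], [14.0, -6.0, -18.0]]
-6 [[-8.0, -6.0, -40.0], [14.0, -3.0, -20.0]]
6 [[-10.0, 8.0, -45.0], [11.0, 10.0, -39.0]]
10 [[10.0, 10.0, -45.0], [11.0, 14.0, -41.0]]
14 [[6.0, 14.0, -45.0], [11.0, 18.0, -41.0]]
18 [[-3.0, 19.0, -26.0], [14.0, 22.0, -18.0]]
22 [[-4.0, 22.0, -27.0], [14.0, 26.0, -16.0]]
26 [[-9.0, 26.0, -26.0], [14.0, 30.0, -17.0]]
30 [[-10.0, 30.0, -23.0], [13.0, 31.0, -18.0]]
```

The fingers closed above the handles: depth puts the fingertips about 44 mm higher than the stated TCP, and the handles did not move. I'll reopen, re-centre, go partway down and look again.

Request:
{"fn": "play_rows", "kwargs": {
  "rows": [
    [[0,0,0],[0,0,0]],
    [[0,0,0],[0,0,0]],
    [[0,0,0],[0,0,0]],
    [[0,0,0],[0,0,0]],
    [[0.1,0.37,0],[0,0,0]],
    [[0,0,0],[0,0,0]],
    [[0,0,0],[0,0,0]]
  ],
  "jaw": 0.65
}}

```text
time_s: 7.88
ee_pos: [0.5131, -0.2368, 0.1176]
orientation: [2.55, 1.835, 0.0]
contact_force: [-0.3, 1.1, -0.7]
opening: 0.0555
grasp_force: 0.0
```

```bash
cat >> h.py <<'E'
def wr(name):
    p,M=tool(); c=ctrl.get_calibration("wrist"); im,d=ctrl.snapshot("wrist"); W=cloud("wrist",d,c); T=(W-p)@M*1000
    np.savez(name+".npz",im=im,W=W,T=T); return im,W,T
def hist(T,m,step=4,lo=-50,hi=52):
    for y0 in range(lo,hi,step):
        k=m&(T[...,1]>=y0)&(T[...,1]<y0+step)
        if k.sum()>5: print(y0,k.sum(),np.round(np.nanpercentile(T[k],[3,97],axis=0)).tolist())
E
python3 - <<'E'
from h import *
print(np.round(ctrl.state()["q"],4), ctrl.state()["ee_pos"])
im,W,T=wr("w5")
c=ctrl.get_calibration("wrist");p,M=tool();C=np.array(c["cam_to_world"]);print("cam in tool",np.round(M.T@(C[:3,3]-p),4))
hist(T,(T[...,2]<-15)&(T[...,2]>-90)&(abs(T[...,0])<45))
E
```

```text
[-0.6297  0.3482  1.6091 -0.      1.1842 -0.3067] [ 0.51314237 -0.23680209  0.11763375]
cam in tool [ 0.0814 -0.0005 -0.1801]
-50 169 [[6.0, -50.0, -90.0], [11.0, -46.0, -84.0]]
-46 173 [[6.0, -46.0, -90.0], [7.0, -42.0, -83.0]]
-42 575 [[6.0, -42.0, -90.0], [12.0, -38.0, -51.0]]
-38 510 [[6.0, -38.0, -90.0], [13.0, -34.0, -50.0]]
-34 934 [[7.0, -34.0, -89.0], [12.0, -30.0, -48.0]]
-30 1810 [[-10.0, -30.0, -82.0], [11.0, -28.0, -45.0]]
-26 89 [[-10.0, -23.0, -39.0], [10.0, -22.0, -17.0]]
-22 643 [[-11.0, -22.0, -40.0], [11.0, -18.0, -17.0]]
-18 346 [[-11.0, -18.0, -39.0], [10.0, -17.0, -17.0]]
2 33 [[-12.0, 6.0, -23.0], [10.0, 6.0, -20.0]]
6 487 [[-13.0, 6.0, -27.0], [11.0, 10.0, -19.0]]
10 496 [[-12.0, 10.0, -27.0], [11.0, 14.0, -17.0]]
14 367 [[-12.0, 14.0, -26.0], [11.0, 17.0, -18.0]]
26 1989 [[-10.0, 27.0, -85.0], [11.0, 30.0, -45.0]]
30 895 [[8.0, 30.0, -89.0], [13.0, 34.0, -48.0]]
34 459 [[6.0, 34.0, -90.0], [14.0, 38.0, -50.0]]
38 487 [[6.0, 38.0, -90.0], [12.0, 42.0, -51.0]]
42 182 [[6.0, 42.0, -90.0], [7.0, 46.0, -83.0]]
46 154 [[6.0, 46.0, -90.0], [12.0, 50.0, -84.0]]
50 77 [[6.0, 50.0, -90.0], [12.0, 54.0, -85.0]]
```

Request:
{"fn": "play_rows", "kwargs": {
  "rows": [
    [[0,-0.1,0.2],[0,0,0]],
    [[0,0,0.3],[0,0,0]],
    [[0,0,0.3],[0,0,0]],
    [[0,0,0.2],[0,0,0]],
    [[0,0,0.1],[0,0,0]],
    [[0,0,0.1],[0,0,0]],
    [[0,0,0],[0,0,0]],
    [[0,0,0],[0,0,0]]
  ]
}}

```text
time_s: 8.6
ee_pos: [0.5101, -0.2359, 0.0817]
orientation: [-2.55, -1.835, 0.0]
contact_force: [0.1, -0.1, 1.1]
opening: 0.0558
grasp_force: 0.0
```

```bash
python3 - <<'E'
from h import *
im,W,T=wr("w6"); save("w6",cv2.resize(im[120:420,130:430],(600,600)))
hist(T,(T[...,2]<60)&(T[...,2]>-90)&(abs(T[...,0])<45))
E
```

```text
-50 172 [[5.0, -50.0, -90.0], [12.0, -46.0, -84.0]]
-46 179 [[6.0, -46.0, -90.0], [7.0, -42.0, -83.0]]
-42 561 [[6.0, -42.0, -89.0], [12.0, -38.0, -50.0]]
-38 521 [[6.0, -38.0, -90.0], [14.0, -34.0, -50.0]]
-34 925 [[7.0, -34.0, -89.0], [12.0, -30.0, -48.0]]
-30 1824 [[-10.0, -30.0, -82.0], [11.0, -28.0, -45.0]]
-22 664 [[-10.0, -21.0, -75.0], [11.0, -18.0, -7.0]]
-18 1895 [[-11.0, -18.0, -76.0], [11.0, -14.0, -12.0]]
-14 838 [[-11.0, -14.0, -74.0], [11.0, -10.0, 29.0]]
-10 737 [[-12.0, -10.0, -23.0], [39.0, -6.0, 26.0]]
-6 1051 [[-12.0, -6.0, -22.0], [43.0, -2.0, 11.0]]
-2 970 [[-11.0, -2.0, -25.0], [42.0, 2.0, 11.0]]
2 741 [[-8.0, 2.0, -39.0], [12.0, 6.0, 26.0]]
6 895 [[-11.0, 6.0, -60.0], [10.0, 10.0, 26.0]]
10 857 [[-12.0, 10.0, -63.0], [11.0, 14.0, -40.0]]
14 755 [[-12.0, 14.0, -63.0], [11.0, 18.0, -52.0]]
18 381 [[-13.0, 18.0, -62.0], [11.0, 21.0, -54.0]]
26 1971 [[-10.0, 27.0, -84.0], [11.0, 30.0, -45.0]]
30 907 [[8.0, 30.0, -89.0], [13.0, 34.0, -48.0]]
34 471 [[6.0, 34.0, -89.0], [14.0, 38.0, -50.0]]
38 481 [[6.0, 38.0, -90.0], [12.0, 41.0, -50.0]]
42 202 [[6.0, 42.0, -90.0], [7.0, 46.0, -83.0]]
46 153 [[6.0, 46.0, -90.0], [12.0, 50.0, -84.0]]
50 76 [[7.0, 50.0, -90.0], [12.0, 54.0, -85.0]]
```

View pics/w6.png

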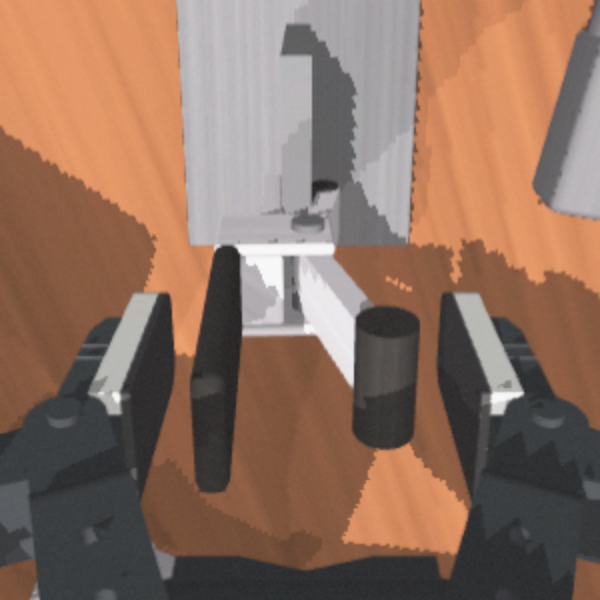

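The tips are level with the handles now: fixed handle on the left at (215,370), grip bar on the right at (385,375), both centred between the pads. Going 6 mm lower and squeezing.

Request:
{"fn": "play_rows", "kwargs": {
  "rows": [
    [[0,0,0.1],[0,0,0]],
    [[0,0,0.1],[0,0,0]],
    [[0,0,0],[0,0,0]]
  ],
  "jaw": 0.51
}}

```text
time_s: 8.9
ee_pos: [0.5098, -0.2356, 0.0752]
orientation: [-2.55, -1.834, 0.0]
contact_force: [-0.2, -0.6, 0.2]
opening: 0.0432
grasp_force: 0.0
```

Request:
{"fn": "play_rows", "kwargs": {
  "rows": [
    [[0,-0.03,0],[0,0,0]],
    [[0,-0.04,0],[0,0,0]],
    [[0,-0.03,0],[0,0,0]],
    [[0,0,0],[0,0,0]]
  ],
  "jaw": 0.43
}}

```text
time_s: 9.23
ee_pos: [0.5072, -0.2349, 0.0758]
orientation: [2.55, 1.835, 0.0]
contact_force: [1.3, 0.0, -2.2]
opening: 0.0372
grasp_force: 10.6
```

Request:
{"fn": "play_rows", "kwargs": {
  "rows": [
    [[0,-0.04,0],[0,0,0]],
    [[0,-0.04,0],[0,0,0]],
    [[0,-0.04,0],[0,0,0]],
    [[0,0,0],[0,0,0]]
  ],
  "jaw": 0.35
}}

```text
time_s: 9.57
ee_pos: [0.5034, -0.2335, 0.0756]
orientation: [-2.55, -1.835, 0.0]
contact_force: [-0.3, -0.4, -0.7]
opening: 0.0302
grasp_force: 12.3
```

Request:
{"fn": "play_rows", "kwargs": {
  "rows": [
    [[0,-0.02,0],[0,0,0]],
    [[0,-0.01,0],[0,0,0]],
    [[0,0,0],[0,0,0]],
    [[0,0,0],[0,0,0]]
  ],
  "jaw": 0.2
}}

```text
time_s: 9.9
ee_pos: [0.5027, -0.2333, 0.0756]
orientation: [-2.55, -1.834, 0.0]
contact_force: [-1.8, 0.8, -1.5]
opening: 0.0245
grasp_force: 39.3
```

The clamp is squeezed (24.5 mm, 39 N). Lifting and turning to the jig's yaw.

Request:
{"fn": "play_rows", "kwargs": {
  "rows": [
    [[0,0,-0.3],[0,0,0]],
    [[0,0,-0.5],[0,0,0]],
    [[0,0,-0.7],[0,0,0]],
    [[0,0,-0.8],[0,0,0]],
    [[0,0,-0.5],[0,0,-0.5]],
    [[0,0,0],[0,0,-1]],
    [[0,0,0],[0,0,-1]],
    [[0,0,0],[0,0,-1]],
    [[0,0,0],[0,0,0]],
    [[0,0,0],[0,0,0]]
  ]
}}

```text
time_s: 10.73
ee_pos: [0.5033, -0.2336, 0.1604]
orientation: [2.176, 2.265, 0.0]
contact_force: [0.1, -0.5, -0.9]
opening: 0.025
grasp_force: 39.1
```

```bash
python3 - <<'E'
from h import *
im,W,T=wr("w7")
hist(T,(T[...,2]<60)&(T[...,2]>-90)&(abs(T[...,0])<40)&(abs(T[...,1])<30))
go((.4615,.2232,.155),np.radians(92.6))
s=ctrl.state();print(s["opening"],s["grasp_force"],s["contact_force"])
E
```

```text
-30 277 [[6.0, -30.0, -90.0], [12.0, -26.0, -53.0]]
-26 698 [[6.0, -26.0, -89.0], [13.0, -22.0, -46.0]]
-22 706 [[7.0, -22.0, -89.0], [14.0, -18.0, -45.0]]
-18 1213 [[-8.0, -18.0, -89.0], [12.0, -14.0, -43.0]]
-14 1493 [[-10.0, -14.0, -76.0], [11.0, -10.0, -12.0]]
-10 1551 [[-11.0, -10.0, -77.0], [11.0, -6.0, -12.0]]
-6 663 [[-12.0, -6.0, -24.0], [11.0, -2.0, 30.0]]
-2 755 [[-12.0, -2.0, -63.0], [11.0, 2.0, 26.0]]
2 1221 [[-12.0, 2.0, -66.0], [11.0, 6.0, -10.0]]
6 1257 [[-12.0, 6.0, -67.0], [13.0, 10.0, -14.0]]
10 1647 [[-11.0, 10.0, -84.0], [12.0, 14.0, -9.0]]
14 1176 [[-6.0, 14.0, -89.0], [12.0, 18.0, 3.0]]
18 912 [[-6.0, 18.0, -89.0], [14.0, 22.0, 14.0]]
22 853 [[-6.0, 22.0, -89.0], [13.0, 26.0, 21.0]]
26 387 [[-7.0, 26.0, -90.0], [8.0, 30.0, 23.0]]
shift units now-axes [15.27 -0.78  0.16] turn units [ 0.01  0.   -0.05]
0.024695403378598393 39.12209093570709 [-0.25552555  0.34224817 -1.86133866]
```

Request:
{"fn": "play_rows", "kwargs": {
  "rows": [
    [[0.55,-0.05,0],[0,0,-0.05]],
    [[0.98,-0.05,0],[0,0,0]],
    [[0.98,-0.05,0],[0,0,0]],
    [[0.98,-0.05,0],[0,0,0]],
    [[0.98,-0.05,0],[0,0,0]],
    [[0.98,-0.05,0],[0,0,0]],
    [[0.98,-0.05,0],[0,0,0]],
    [[0.98,-0.05,0],[0,0,0]],
    [[0.98,-0.05,0],[0,0,0]],
    [[0.98,-0.05,0],[0,0,0]],
    [[0.98,-0.05,0],[0,0,0]],
    [[0.98,-0.05,0],[0,0,0]],
    [[0.98,-0.05,0],[0,0,0]],
    [[0.98,-0.05,0],[0,0,0]],
    [[0.98,-0.05,0],[0,0,0]],
    [[0.98,-0.05,0],[0,0,0]],
    [[0,0,0],[0,0,0]],
    [[0,0,0],[0,0,0]],
    [[0,0,0],[0,0,0]]
  ]
}}

```text
time_s: 12.37
ee_pos: [0.4564, 0.2224, 0.1597]
orientation: [2.167, 2.275, -0.001]
contact_force: [0.1, -0.0, -0.7]
opening: 0.0249
grasp_force: 39.1
```

```bash
python3 - <<'E'
from h import *
im,W,T=wr("w8"); save("w8",im)
go((.4615,.2232,.155),np.radians(92.6))
X,Y,Z=W[...,0],W[...,1],W[...,2]
m=(X>.44)&(X<.51)&(Y>.05)&(Y<.29)&(Z>.066)&(Z<.077); P=T[m]; print(m.sum(),rect(W[m]),rect(P))
# fence edges in tool frame y, by slice of tool x
for a in range(-20,80,10):
    k=m&(T[...,0]>=a)&(T[...,0]<a+10)
    if k.sum()>5: print(a,k.sum(),np.round(np.percentile(T[k],[3,50,97],axis=0)[:,1],1),np.round(np.median(T[k],0),1))
k=(T[...,2]<45)&(T[...,2]>-25)&(abs(T[...,0])<20)&(abs(T[...,1])<30)
hist(T,k)
E
```

```text
shift units now-axes [0.04 0.16 0.16] turn units [-0.    0.    0.02]
1095 (array([473.8, 165.3]), array([  8.3, 200.8]), 2.57) (array([-57840.4,  14667.2]), array([200829.8,   8277.8]), 0.21)
-20 144 [10.7 14.7 18.9] [-15.   14.7  88.3]
-10 140 [11.2 15.  18.7] [-5.1 15.  88.2]
0 143 [11.  14.8 18.4] [ 5.1 14.8 88.1]
10 160 [10.9 14.7 18.9] [14.8 14.7 88. ]
20 156 [10.9 15.1 18.7] [24.8 15.1 88.1]
30 118 [11.3 14.1 18.5] [33.9 14.1 87.9]
40 29 [11.2 12.9 14.8] [41.7 12.9 88.1]
-18 12 [[10.0, -15.0, -21.0], [11.0, -14.0, -4.0]]
-14 144 [[10.0, -14.0, -24.0], [11.0, -10.0, -5.0]]
-10 362 [[-12.0, -10.0, -24.0], [11.0, -6.0, -7.0]]
-6 667 [[-12.0, -6.0, -24.0], [11.0, -2.0, 30.0]]
-2 581 [[-11.0, -2.0, -24.0], [11.0, 2.0, 28.0]]
2 320 [[-11.0, 2.0, -24.0], [13.0, 6.0, -6.0]]
6 222 [[6.0, 6.0, -24.0], [13.0, 10.0, -10.0]]
10 245 [[-10.0, 10.0, -23.0], [13.0, 14.0, -5.0]]
14 230 [[-8.0, 14.0, -7.0], [7.0, 18.0, 8.0]]
18 240 [[-8.0, 18.0, 1.0], [7.0, 22.0, 21.0]]
22 225 [[-8.0, 22.0, 8.0], [8.0, 26.0, 25.0]]
26 131 [[-8.0, 26.0, 15.0], [8.0, 29.0, 25.0]]
```

View pics/w8.png

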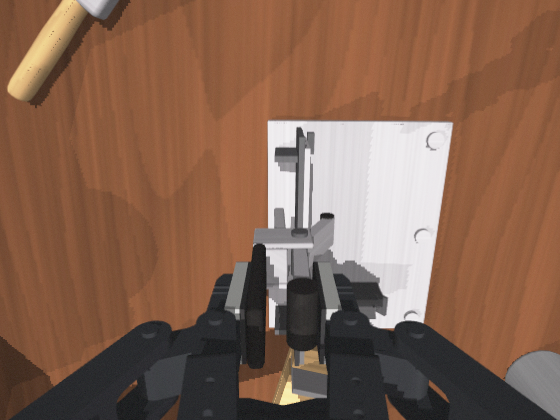

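In the picture the clamp is held above the fence at (300,200), and the fence lies inside the open jaw window. Shifting 3.5 mm and going down.

Request:
{"fn": "play_rows", "kwargs": {
  "rows": [
    [[0.02,0.12,0.3],[0,0,0]],
    [[0,0,0.5],[0,0,0]],
    [[0,0,0.4],[0,0,0]],
    [[0,0,0.2],[0,0,0]],
    [[0,0,0.2],[0,0,0]],
    [[0,0,0.2],[0,0,0]],
    [[0,0,0.2],[0,0,0]],
    [[0,0,0.2],[0,0,0]],
    [[0,0,0.2],[0,0,0]],
    [[0,0,0.2],[0,0,0]],
    [[0,0,0.15],[0,0,0]],
    [[0,0,0],[0,0,0]],
    [[0,0,0],[0,0,0]]
  ]
}}

```text
time_s: 13.5
ee_pos: [0.461, 0.2233, 0.0772]
orientation: [2.167, 2.274, 0.001]
contact_force: [0.5, 0.4, -1.5]
opening: 0.0252
grasp_force: 40.1
```

Request:
{"fn": "play_rows", "kwargs": {
  "rows": [
    [[0,0.04,0],[0,0,0]],
    [[0,0.04,0],[0,0,0]],
    [[0,0.04,0],[0,0,0]],
    [[0,0,0],[0,0,0]]
  ],
  "jaw": 0.37,
  "force": 20
}}

```text
time_s: 13.83
ee_pos: [0.464, 0.2233, 0.0772]
orientation: [-2.167, -2.274, 0.001]
contact_force: [1.3, 0.1, -1.6]
opening: 0.0316
grasp_force: 9.2
```

Request:
{"fn": "play_rows", "kwargs": {
  "rows": [
    [[0,0.05,0],[0,0,0]],
    [[0,0.05,0],[0,0,0]],
    [[0,0.04,0],[0,0,0]],
    [[0,0,0],[0,0,0]]
  ],
  "jaw": 0.46
}}

```text
time_s: 14.17
ee_pos: [0.4692, 0.2236, 0.0774]
orientation: [2.167, 2.274, 0.002]
contact_force: [3.1, 0.1, -0.7]
opening: 0.0395
grasp_force: 1.4
```

Request:
{"fn": "play_rows", "kwargs": {
  "rows": [
    [[0,0.05,0],[0,0,0]],
    [[0,0.05,0],[0,0,0]],
    [[0,0.03,0],[0,0,0]],
    [[0,0,0],[0,0,0]],
    [[0,0,0],[0,0,0]]
  ],
  "jaw": 0.58
}}

```text
time_s: 14.58
ee_pos: [0.4719, 0.2237, 0.0772]
orientation: [-2.167, -2.274, 0.001]
contact_force: [-0.2, 0.6, -0.3]
opening: 0.0495
grasp_force: 0.0
```

```bash
python3 - <<'E'
from h import *
im,W,T=wr("w9"); 
hist(T,(T[...,2]<0)&(T[...,2]>-82)&(abs(T[...,0])<20)&(abs(T[...,1])<35))
E
```

```text
-38 106 [[6.0, -35.0, -80.0], [11.0, -34.0, -49.0]]
-34 345 [[7.0, -34.0, -81.0], [12.0, -30.0, -46.0]]
-30 892 [[-4.0, -30.0, -81.0], [11.0, -26.0, -46.0]]
-26 1289 [[-10.0, -26.0, -78.0], [11.0, -25.0, -43.0]]
-22 808 [[-11.0, -20.0, -78.0], [11.0, -18.0, -12.0]]
-18 2146 [[-11.0, -18.0, -78.0], [11.0, -14.0, -16.0]]
-14 526 [[-12.0, -14.0, -26.0], [11.0, -10.0, -9.0]]
-10 544 [[-12.0, -10.0, -26.0], [11.0, -6.0, -9.0]]
-6 499 [[-12.0, -6.0, -26.0], [11.0, -2.0, -7.0]]
-2 502 [[-12.0, -2.0, -27.0], [13.0, 2.0, -13.0]]
2 657 [[-9.0, 2.0, -42.0], [13.0, 6.0, -14.0]]
6 960 [[-11.0, 6.0, -65.0], [11.0, 10.0, -20.0]]
10 910 [[-12.0, 10.0, -67.0], [11.0, 14.0, -42.0]]
14 765 [[-13.0, 14.0, -67.0], [11.0, 18.0, -57.0]]
18 246 [[-13.0, 18.0, -65.0], [11.0, 20.0, -58.0]]
22 1567 [[-10.0, 24.0, -79.0], [11.0, 26.0, -43.0]]
26 750 [[2.0, 26.0, -81.0], [12.0, 30.0, -46.0]]
30 308 [[6.0, 30.0, -81.0], [12.0, 34.0, -48.0]]
34 112 [[6.0, 34.0, -81.0], [12.0, 35.0, -48.0]]
```

The handles sit 40.5 mm apart and are centred, so the clamp is biting about 8 mm of steel. Backing off upward and going to the plate.

Request:
{"fn": "play_rows", "kwargs": {
  "rows": [
    [[0,0,-0.2],[0,0,0]],
    [[0,0,-0.4],[0,0,0]],
    [[0,0,-0.8],[0,0,0]],
    [[0,0,-1],[0,0,0]],
    [[0,0,-1],[0,0,0]],
    [[0,0,-1],[0,0,0]],
    [[-0.98,0.09,0],[0,0,0]],
    [[-0.98,0.09,0],[0,0,0]],
    [[-0.98,0.09,0],[0,0,0]],
    [[-0.98,0.09,0],[0,0,0]],
    [[-0.98,0.09,0],[0,0,0]],
    [[-0.98,0.09,0],[0,0,0]],
    [[-0.98,0.09,0],[0,0,0]],
    [[-0.98,0.09,0],[0,0,0]],
    [[-0.98,0.09,0],[0,0,0]],
    [[-0.98,0.09,0],[0,0,0]]
  ],
  "jaw": 0.66
}}

```text
time_s: 15.97
ee_pos: [0.5132, -0.07, 0.2098]
orientation: [2.167, 2.274, 0.0]
contact_force: [0.6, 0.9, 0.4]
opening: 0.0566
grasp_force: 0.0
```

Request:
{"fn": "play_rows", "kwargs": {
  "rows": [
    [[0,0,0],[0,0,-1]],
    [[0,0,0],[0,0,-1]],
    [[0,0,0],[0,0,-1]],
    [[0,0,0],[0,0,-1]],
    [[0,0,0],[0,0,-1]],
    [[0,0,0],[0,0,-1]],
    [[0,0,0],[0,0,-1]],
    [[0,0,0],[0,0,-1]],
    [[0,0,0],[0,0,-1]],
    [[0,0,0],[0,0,-1]],
    [[0,0,0],[0,0,-1]],
    [[0,0,0],[0,0,-1]],
    [[0,0,0],[0,0,-0.6]],
    [[0,0,0],[0,0,0]],
    [[0,0,0],[0,0,0]]
  ]
}}

```text
time_s: 17.22
ee_pos: [0.5133, -0.0686, 0.2096]
orientation: [0.321, 3.125, -0.0]
contact_force: [0.0, -0.2, 0.0]
opening: 0.0567
grasp_force: 0.0
```

```bash
python3 - <<'E'
from h import *
im,W,T=wr("w10")
X,Y,Z=W[...,0],W[...,1],W[...,2]
m=(X>.46)&(X<.57)&(Y>-.11)&(Y<-.04)&(Z>.088)&(Z<.105); P=W[m]; print(m.sum(),rect(P),np.median(P,0),P.max(0))
m=(X>.44)&(X<.58)&(Y>-.13)&(Y<.07)&(Z>.03)&(Z<.039); print("rack",rect(W[m]))
go((.5128,-.0707,.22),np.radians(168.25))
# scene check on clamp
im,d=ctrl.snapshot("top"); Wt=cloud("top",d); X,Y,Z=Wt[...,0],Wt[...,1],Wt[...,2]
m=(X>.42)&(X<.52)&(Y>.18)&(Y<.27)&(Z>.08); print("clamp",m.sum(),rect(Wt[m]),Wt[m].max(0)); save("t2",cv2.resize(im[170:300,170:400],(800,452)))
E
```

```text
569 (array([510. , -71.5]), array([ 5.8, 59.6]), 78.1) [ 0.50780928 -0.07093326  0.09659242] [ 0.53958091 -0.06270653  0.09878648]
rack (array([509.6, -19.7]), array([161.4, 107.2]), 78.21)
shift units now-axes [ 0.   -0.07 -0.35] turn units [-0.  0. -0.]
clamp 172 (array([472.6, 223.6]), array([39.2, 25.7]), 1.73) [0.49227877 0.23654751 0.15971055]
```

View pics/t2.png

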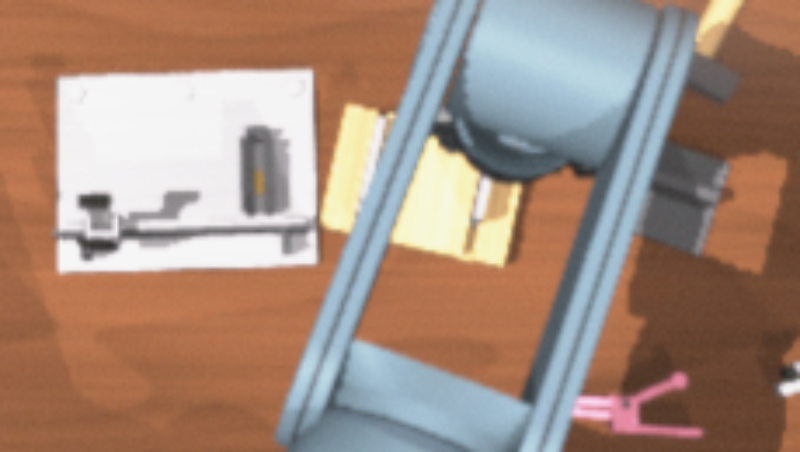

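The clamp sits on the fence at (100,225) in the crop. The plate stands at (480,200), matching the depth measurement of 59.6 x 5.8 mm with its top at about 95 mm. Descending to grip it.

Request:
{"fn": "play_rows", "kwargs": {
  "rows": [
    [[0.09,-0.12,0.65],[0,0,0]],
    [[0,0,0.8],[0,0,0]],
    [[0,0,1],[0,0,0]],
    [[0,0,1],[0,0,0]],
    [[0,0,0.8],[0,0,0]],
    [[0,0,0.6],[0,0,0]],
    [[0,0,0.4],[0,0,0]],
    [[0,0,0],[0,0,0]],
    [[0,0,0],[0,0,0]]
  ],
  "jaw": 0.4
}}

```text
time_s: 18.07
ee_pos: [0.5097, -0.0715, 0.0514]
orientation: [-0.32, -3.124, -0.001]
contact_force: [0.2, -0.6, -0.3]
opening: 0.0339
grasp_force: 0.0
```

```bash
python3 - <<'E'
from h import *
im,W,T=wr("w11")
m=(T[...,2]<20)&(T[...,2]>-100)&(abs(T[...,0])<45)
hist(T,m,3,-24,24)
go((.510,-.0715,.022),np.radians(168.1)); print(ctrl.state()["contact_force"])
E
```

```text
-24 1629 [[-36.0, -24.0, -96.0], [40.0, -21.0, 16.0]]
-21 1920 [[-35.0, -21.0, -95.0], [39.0, -18.0, 16.0]]
-18 1730 [[-35.0, -18.0, -91.0], [40.0, -15.0, 16.0]]
-15 792 [[-39.0, -15.0, 14.0], [43.0, -12.0, 16.0]]
-12 777 [[-39.0, -12.0, 14.0], [43.0, -9.0, 16.0]]
-9 775 [[-39.0, -9.0, 14.0], [43.0, -6.0, 16.0]]
-6 386 [[-40.0, -6.0, 14.0], [43.0, -5.0, 19.0]]
-3 1281 [[-27.0, -3.0, -46.0], [30.0, -0.0, 7.0]]
0 1194 [[-27.0, 0.0, -46.0], [30.0, 3.0, 5.0]]
3 418 [[-38.0, 3.0, -43.0], [43.0, 6.0, 17.0]]
6 779 [[-39.0, 6.0, 14.0], [43.0, 9.0, 16.0]]
9 769 [[-39.0, 9.0, 14.0], [42.0, 12.0, 16.0]]
12 787 [[-39.0, 12.0, 14.0], [43.0, 15.0, 16.0]]
15 1909 [[-34.0, 15.0, -93.0], [40.0, 18.0, 16.0]]
18 1872 [[-34.0, 18.0, -95.0], [40.0, 21.0, 16.0]]
21 1547 [[-35.0, 21.0, -96.0], [40.0, 24.0, 16.0]]
shift units now-axes [0.02 0.01 1.01] turn units [-0.    0.01  0.04]
[0.44831676 0.06594141 0.61740536]
```

Request:
{"fn": "play_rows", "kwargs": {
  "rows": [
    [[0.04,0,0.3],[0,0,0]],
    [[0,0,0.3],[0,0,0]],
    [[0,0,0.25],[0,0,0]],
    [[0,0,0.15],[0,0,0]],
    [[0,0,0],[0,0,0]]
  ]
}}

```text
time_s: 18.53
ee_pos: [0.5078, -0.071, 0.0204]
orientation: [-0.318, -3.123, -0.001]
contact_force: [0.3, 0.1, -0.8]
opening: 0.0343
grasp_force: 0.0
```

Request:
{"fn": "play_rows", "kwargs": {
  "rows": [
    [[0,0,0],[0,0,0]],
    [[0,0,0],[0,0,0]],
    [[0,0,0],[0,0,0]],
    [[0,0,0],[0,0,0]],
    [[0,0,0],[0,0,0]],
    [[0,0,0],[0,0,0]]
  ],
  "jaw": 0,
  "force": 80
}}

```text
time_s: 19.03
ee_pos: [0.5092, -0.0715, 0.0221]
orientation: [0.318, 3.125, -0.0]
contact_force: [0.6, -0.4, 2.1]
opening: 0.0049
grasp_force: 78.1
```

Request:
{"fn": "play_rows", "kwargs": {
  "rows": [
    [[0,0,-0.3],[0,0,0]],
    [[0,0,-0.5],[0,0,0]],
    [[0,0,-0.8],[0,0,0]],
    [[0,0,-0.8],[0,0,0]],
    [[0,0,-0.6],[0,0,-0.42]],
    [[0,0.4,0],[0,0,-1]],
    [[-0.04,0.8,0],[0,0,-1]],
    [[-0.1,0.9,0],[0,0,0]],
    [[-0.1,0.9,0],[0,0,0]],
    [[-0.1,0.9,0],[0,0,0]],
    [[0,0,0],[0,0,0]],
    [[0,0,0],[0,0,0]],
    [[0,0,0],[0,0,0]]
  ]
}}

```text
time_s: 20.12
ee_pos: [0.5179, 0.0455, 0.1119]
orientation: [0.081, -3.14, 0.001]
contact_force: [-1.1, 0.5, -2.2]
opening: 0.0051
grasp_force: 78.4
```

```bash
python3 - <<'E'
from h import *
im,W,T=wr("w12"); s=ctrl.state(); print(s["ee_pos"],s["opening"],s["grasp_force"])
print("held plate in tool frame:"); 
m=(T[...,2]<20)&(T[...,2]>-64)&(abs(T[...,1])<8)&(abs(T[...,0])<45); hist(T,m,2,-8,8)
X,Y,Z=W[...,0],W[...,1],W[...,2]
a=np.radians(2.6); J=np.array([[np.cos(a),-np.sin(a)],[np.sin(a),np.cos(a)]])
for nm in ("w1","w12"):
    V=np.load(nm+".npz")["W"]; j=((V[...,:2]*1000-[524.6,165.7])@J); Z=V[...,2]*1000
    print(nm)
    k=(Z>66)&(Z<77)&(j[...,0]<-40)&(j[...,0]>-70)&(abs(j[...,1])<110); print("fence",np.round(np.percentile(j[k],[2,98],axis=0),1).tolist(), rect(V[k]))
    for z0 in range(10,54,4):
        k=(Z>=z0)&(Z<z0+4)&(j[...,0]>-40)&(j[...,0]<30)&(j[...,1]<-40)&(j[...,1]>-85)
        if k.sum()>5:
            h=[int((k&(j[...,1]>=y)&(j[...,1]<y+3)).sum()) for y in range(-85,-40,3)]
            print(z0,h,np.round(np.percentile(j[k],[3,97],axis=0),1).tolist())
E
```

```text
[0.51804158 0.04506468 0.11188535] 0.005274680205875761 78.40900182723999
held plate in tool frame:
-8 155 [[11.0, -8.0, -63.0], [12.0, -6.0, -42.0]]
-6 155 [[11.0, -6.0, -64.0], [12.0, -4.0, -42.0]]
-4 182 [[12.0, -4.0, -63.0], [30.0, -2.0, 4.0]]
-2 270 [[29.0, -2.0, -63.0], [30.0, -0.0, 6.0]]
0 307 [[29.0, 0.0, -63.0], [30.0, 2.0, 5.0]]
2 172 [[11.0, 2.0, -63.0], [30.0, 4.0, 5.0]]
4 158 [[11.0, 4.0, -63.0], [12.0, 6.0, -42.0]]
6 154 [[11.0, 6.0, -63.0], [12.0, 8.0, -42.0]]
w1
fence [[-54.9, -91.5], [-46.9, 96.1]] (array([473.6, 166. ]), array([  8.4, 198.9]), 2.61)
10 [112, 10, 8, 2, 2, 0, 0, 3, 2, 1, 0, 11, 130, 126, 127] [[-39.0, -84.7], [28.9, -40.4]]
14 [1, 0, 0, 0, 0, 0, 0, 21, 0, 0, 0, 11, 37, 0, 1] [[-37.9, -63.3], [24.2, -48.2]]
18 [0, 0, 0, 0, 0, 0, 0, 48, 0, 0, 0, 8, 37, 0, 0] [[-36.4, -63.2], [22.2, -48.5]]
22 [0, 0, 0, 0, 0, 0, 0, 49, 1, 0, 0, 6, 43, 0, 0] [[-38.7, -63.1], [22.6, -48.5]]
26 [0, 0, 0, 0, 0, 0, 0, 50, 1, 0, 0, 9, 47, 0, 0] [[-37.3, -63.2], [24.2, -48.5]]
30 [0, 0, 0, 0, 0, 1, 6, 58, 2, 0, 1, 13, 39, 0, 0] [[-38.1, -64.3], [23.3, -48.4]]
34 [0, 0, 0, 0, 0,
[... 760 characters left out ...]
-52.8]]
22 [0, 0, 0, 0, 0, 0, 0, 0, 4, 6, 98, 0, 0, 0, 0] [[-34.5, -58.2], [20.4, -52.8]]
26 [0, 0, 0, 0, 0, 0, 0, 0, 11, 8, 115, 0, 0, 0, 0] [[-35.6, -60.1], [20.8, -52.7]]
30 [0, 0, 0, 0, 0, 3, 0, 55, 14, 15, 123, 0, 0, 0, 0] [[-36.3, -62.9], [22.5, -52.7]]
34 [0, 0, 0, 0, 0, 4, 178, 147, 29, 28, 139, 11, 1, 0, 0] [[-37.0, -66.1], [25.6, -52.4]]
38 [0, 0, 0, 0, 160, 273, 121, 26, 25, 23, 157, 24, 12, 0, 0] [[-37.9, -71.0], [28.6, -50.8]]
42 [0, 0, 0, 0, 1, 44, 0, 0, 1, 1, 196, 182, 1, 0, 0] [[-38.5, -69.4], [18.2, -50.3]]
46 [0, 0, 0, 0, 0, 0, 0, 0, 0, 0, 5, 299, 232, 47, 0] [[-38.8, -51.3], [18.3, -44.0]]
50 [0, 0, 0, 0, 0, 0, 0, 0, 0, 0, 0, 0, 252, 168, 0] [[-38.3, -48.1], [18.3, -44.2]]
```

```bash
python3 - <<'E'
from h import *
T=np.load("w12.npz")["T"]
k=(T[...,0]>24)&(T[...,0]<33)&(abs(T[...,1])<7)&(T[...,2]>-60)&(T[...,2]<20)
print(k.sum(),np.round(np.percentile(T[k],[2,50,98],axis=0),1))
for z in range(-60,20,16):
    q=k&(T[...,2]>=z)&(T[...,2]<z+16); print(z,q.sum(),np.round(np.percentile(T[q],[4,50,96],axis=0),1).tolist())
go((.5144,.1073,.112),np.radians(182.6))
E
```

```text
778 [[ 28.9  -2.9 -59.1]
 [ 29.4   0.1 -35.2]
 [ 29.8   2.8   7.3]]
-60 274 [[28.9, -2.9, -59.2], [29.3, -0.1, -52.3], [29.8, 2.6, -44.6]]
-44 201 [[29.0, -2.8, -43.5], [29.3, 0.1, -36.5], [29.7, 2.6, -28.8]]
-28 148 [[29.1, -2.9, -27.4], [29.4, 0.1, -20.8], [29.7, 2.7, -13.2]]
-12 118 [[29.1, -2.8, -11.6], [29.4, 0.1, -4.7], [29.7, 2.5, 3.1]]
4 37 [[29.1, -3.0, 4.7], [29.3, 0.1, 6.9], [29.6, 2.7, 9.5]]
shift units now-axes [ 0.02  2.08 -0.  ] turn units [-0.   -0.    0.05]
```

Request:
{"fn": "play_rows", "kwargs": {
  "rows": [
    [[0.02,0.6,0],[0,0,0.05]],
    [[0,0.8,0],[0,0,0]],
    [[0,0.5,0],[0,0,0]],
    [[0,0.18,0.3],[0,0,0]],
    [[0,0,0.4],[0,0,0]],
    [[0,0,0.4],[0,0,0]],
    [[0,0,0.4],[0,0,0]],
    [[0,0,0],[0,0,0]],
    [[0,0,0],[0,0,0]]
  ]
}}

```text
time_s: 20.92
ee_pos: [0.514, 0.1069, 0.0658]
orientation: [0.069, -3.138, 0.001]
contact_force: [0.5, -0.1, -2.1]
opening: 0.0048
grasp_force: 78.7
```

```bash
python3 - <<'E'
from h import *
im,W,T=wr("w13"); s=ctrl.state(); print(s["contact_force"])
go((.5144,.1073,.064),np.radians(182.6))
for z0 in range(48,92,4):   # pocket z 50->10 is tool z ~14..54
    pass
k=(abs(T[...,0])<40)&(abs(T[...,1])<20)&(T[...,2]>5)&(T[...,2]<60)
hist(T,k,2,-20,20)
E
```

```text
[-1.03136384 -0.04132457 -1.81008032]
shift units now-axes [0.01 0.01 0.09] turn units [-0.   -0.01 -0.01]
-20 236 [[-38.0, -20.0, 53.0], [15.0, -18.0, 55.0]]
-18 238 [[-38.0, -18.0, 53.0], [15.0, -16.0, 55.0]]
-16 146 [[-36.0, -16.0, 53.0], [16.0, -15.0, 55.0]]
-14 112 [[-20.0, -13.0, 24.0], [24.0, -12.0, 27.0]]
-12 259 [[-20.0, -12.0, 23.0], [25.0, -10.0, 26.0]]
-10 275 [[-21.0, -10.0, 24.0], [24.0, -8.0, 28.0]]
-8 248 [[-22.0, -8.0, 27.0], [24.0, -6.0, 30.0]]
-6 161 [[-18.0, -6.0, 29.0], [23.0, -5.0, 32.0]]
-4 24 [[14.0, -4.0, 6.0], [30.0, -2.0, 55.0]]
-2 15 [[17.0, -2.0, 5.0], [29.0, -0.0, 55.0]]
0 14 [[17.0, 0.0, 5.0], [30.0, 2.0, 55.0]]
2 7 [[17.0, 2.0, 7.0], [29.0, 3.0, 55.0]]
4 222 [[-12.0, 4.0, 21.0], [25.0, 6.0, 55.0]]
6 275 [[-18.0, 6.0, 19.0], [26.0, 8.0, 22.0]]
8 286 [[-16.0, 8.0, 16.0], [27.0, 10.0, 20.0]]
10 284 [[-15.0, 10.0, 14.0], [27.0, 12.0, 17.0]]
12 271 [[-18.0, 12.0, 13.0], [27.0, 14.0, 16.0]]
14 65 [[-24.0, 14.0, 15.0], [26.0, 14.0, 20.0]]
16 87 [[-37.0, 17.0, 53.0], [15.0, 18.0, 55.0]]
18 238 [[-38.0, 18.0, 53.0], [15.0, 20.0, 55.0]]
```

The slot is centred on the held plate. Inserting gently.

Request:
{"fn": "play_rows", "kwargs": {
  "rows": [
    [[0,0,0.2],[0,0,0]],
    [[0,0,0.2],[0,0,0]],
    [[0,0,0.2],[0,0,0]],
    [[0,0,0.2],[0,0,0]],
    [[0,0,0.1],[0,0,0]],
    [[0,0,0],[0,0,0]]
  ]
}}

```text
time_s: 21.47
ee_pos: [0.5138, 0.1081, 0.0387]
orientation: [0.071, -3.139, -0.0]
contact_force: [0.1, -1.1, -1.2]
opening: 0.0051
grasp_force: 78.7
```

Request:
{"fn": "play_rows", "kwargs": {
  "rows": [
    [[0,0,0.1],[0,0,0]],
    [[0,0,0.1],[0,0,0]],
    [[0,0,0.1],[0,0,0]],
    [[0,0,0],[0,0,0]],
    [[0,0,0],[0,0,0]]
  ]
}}

```text
time_s: 21.88
ee_pos: [0.5145, 0.1081, 0.0306]
orientation: [0.071, -3.141, -0.0]
contact_force: [-0.7, 0.1, -1.8]
opening: 0.0051
grasp_force: 78.7
```

Request:
{"fn": "play_rows", "kwargs": {
  "rows": [
    [[0,0,0.06],[0,0,0]],
    [[0,0,0.06],[0,0,0]],
    [[0,0,0.04],[0,0,0]],
    [[0,0,0],[0,0,0]],
    [[0,0,0],[0,0,0]]
  ]
}}

```text
time_s: 22.3
ee_pos: [0.5149, 0.108, 0.0263]
orientation: [-0.071, 3.14, -0.0]
contact_force: [-1.1, 0.0, 3.5]
opening: 0.005
grasp_force: 79.1
```

Request:
{"fn": "play_rows", "kwargs": {
  "rows": [
    [[0,0,0.05],[0,0,0]],
    [[0,0,0.05],[0,0,0]],
    [[0,0,0.03],[0,0,0]],
    [[0,0,0],[0,0,0]],
    [[0,0,0],[0,0,0]]
  ]
}}

```text
time_s: 22.72
ee_pos: [0.515, 0.108, 0.0223]
orientation: [-0.071, 3.14, -0.0]
contact_force: [-0.4, -0.3, 6.6]
opening: 0.0053
grasp_force: 79.5
```

Request:
{"fn": "play_rows", "kwargs": {
  "rows": [
    [[0,0,0.03],[0,0,0]],
    [[0,0,0.03],[0,0,0]],
    [[0,0,0],[0,0,0]],
    [[0,0,0],[0,0,0]]
  ]
}}

```text
time_s: 23.05
ee_pos: [0.5151, 0.1081, 0.022]
orientation: [-0.071, 3.139, -0.0]
contact_force: [-5.2, -0.3, 17.8]
opening: 0.005
grasp_force: 82.1
```

Request:
{"fn": "play_rows", "kwargs": {
  "rows": [
    [[0,0,-0.01],[0,0,0]],
    [[0,0,0],[0,0,0]],
    [[0,0,0],[0,0,0]],
    [[0,0,0],[0,0,0]]
  ]
}}

```text
time_s: 23.38
ee_pos: [0.5151, 0.1081, 0.022]
orientation: [-0.071, 3.139, -0.0]
contact_force: [-4.2, 0.0, 14.8]
opening: 0.0049
grasp_force: 81.5
```

```bash
python3 - <<'E'
from h import *
p,M=tool(); print(p,"tilt deg",np.degrees(np.arccos(-M[2,2])))
im,W,T=wr("w14"); k=(T[...,0]>24)&(T[...,0]<33)&(abs(T[...,1])<7)&(T[...,2]>-62)&(T[...,2]<-10)
print("edge",np.round(np.percentile(T[k],[4,50,96],axis=0),1).tolist())
for n in ("top","scene"):
    im,d=ctrl.snapshot(n); V=cloud(n,d); X,Y,Z=V[...,0],V[...,1],V[...,2]
    m=(X>.43)&(X<.51)&(Y>.19)&(Y<.26)&(Z>.08)&(Z<.17); print(n,"clamp",m.sum(),rect(V[m]) if m.sum() else "",V[m].max(0) if m.any() else "")
    m=(X>.46)&(X<.5)&(Y>.12)&(Y<.27)&(Z>.015)&(Z<.078)
    print("upright",np.round(np.percentile(V[m],[3,97],axis=0),3).tolist() if m.any() else "")
s=ctrl.state(); print(s["contact_force"],s["wrist_torque"],s["ee_pos"])
E
```

```text
[0.51505277 0.10806756 0.02201679] tilt deg 0.07971222064267318
edge [[25.3, -2.8, -61.1], [29.4, 0.1, -48.8], [29.8, 4.8, -24.1]]
top clamp 25 (array([472.7, 233.8]), array([ 9.8, 38.8]), 85.5) [0.49199433 0.23847336 0.15602898]
upright [[0.467, 0.122, 0.015], [0.492, 0.264, 0.075]]
scene clamp 234 (array([472.9, 221.9]), array([43.2, 25.6]), 8.39) [0.49497518 0.2355964  0.15627878]
upright [[0.469, 0.131, 0.017], [0.483, 0.261, 0.073]]
[-5.07330938 -0.75921103 15.18172092] [-0.00650327  0.85202773 -0.01907916] [0.51504581 0.10807185 0.02201799]
```

Plate is seated: the height stopped at the home value, it is upright, and the push is about 15 N. The clamp is still on the fence. Handing in.

```bash
python3 -c "
from rig import ctrl
print(ctrl.finish_job())"
```

```text
the job is handed in; nothing more can be done
None
```

I handed the job in at about 23.5 s: the clamp grips the fence and upright plate at the end away from the pocket, and the 85 mm plate is held upright and pressed home on the foot with about 15 N.

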